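# Slide the supply board out over the inspection camera and hold it

## Robot

A 6-joint arm with a two-finger parallel gripper is mounted at the origin on the work surface. World frame = base frame: x ahead of the robot, y to its left, z up, the work surface at z = 0. Lengths are in m, angles in rad, forces in N, time in s.
With the tool pointing down it reaches from about 0.375 to 0.925 m from the base axis. Payload 5.7 kg.
Tool frame: the origin (TCP) lies on the centre line of the jaws, within the pads' length; the fingertips stand 25 mm ahead of it and the grasp point (between the pads) lies 6 mm ahead of it; z points along the fingers, y is the line along which they close (so a half turn about z gives the same grasp; the last joint's range is limited). The gripper opens to 85 mm and grips with 20 to 120 N. Pads are 22 mm wide; open, the fingers measure 114 mm over their backs; the gripper's body (76 mm by 85 mm) begins 54 mm behind the grasp point. The pads swing forward as they close: fully open they stand 13 mm farther back than shut.
Start: joints at [1.091, 0.359, 1.51, -0, 1.272, -0.115], TCP at [0.214, 0.56, 0.256] pointing down, gripper open.
Joint ranges: [-2.97, 2.97], [-1.01, 2.36], [0.21, 2.38], [-0.96, 4.11], [0.2, 2.71], [-2.98, 2.98]. Speed limits (rad/s): [2.39, 2.39, 3.14, 3.14, 3.14, 3.14].

## Interface

Orientations are given as a unit quaternion [x, y, z, w].
In Python, from rig import manip, vision gives the robot as it stands.
- The arm moves only by the tool play_rows, never from a script. Its argument "plan" is one flat list of numbers, 7 for each row, row after row: the shift along the tool's x, y, z each as a share of 0.5 m, from -1 to 1, then the turn, a rotation vector about the tool's x, y, z each as a share of 360 degrees, from -1 to 1, then the closure, from 0 (fully open) to 1 (shut). In form: [tx, ty, tz, ax, ay, az, fingers, tx, ty, tz, ax, ay, az, fingers, ...]. A call has 1 to 8 rows; each row is the pose to reach, as a shift and turn from the pose commanded when the call began, along the tool's axes at that moment, turning the shorter way round; what a row does not reach only later rows make up. A row lasts 1/12 s, in which the tool goes at most 41.7 mm and 7.16 degrees, less where a joint would pass 70% of its speed; a pose out of reach is approached as far as the arm can. A call with a number of a shift or a turn outside -1 to 1 is refused whole. A call with a gripper value outside its range is refused whole. The fingers move at their own pace and stop on an object; "grip_force" is the grip in N (left out, the last holds). Time passes only in rows, so rows that repeat a pose let the fingers close. It gives the time, the measured TCP pose, the force, the opening and the grip force at its end, in the units of the state.
- manip.sense(): the state, without advancing time (a new reading comes with each control period).
- vision.read_camera(name): name is "side" or "top"; returns the picture (420x560x3 uint8, red, green, blue); there is no depth.
- vision.camera_model(name): a dict with "K" (3x3 intrinsics, pixels), "k1" (the pictures are not rectified: a ray, as slopes to the right and down, at radius r is drawn at 1 + k1 r^2 times it, then the intrinsics apply), "view" (4x4, takes a point from world to camera coordinates). Camera axes: x right, y down, z forward; pixel columns grow to the right and rows downward; lengths in m; the calibration is good to about 2 mm. A picture is of the moment at which its call begins. camera_model takes no time and is no camera call.
- manip.sign_off(): hands the job in; it is judged then, once.
Trained networks look in the newest picture that a camera, given by its name, has taken for a name from the list of things; names that differ only in an ending like _2 or _b are one class to them, and where a whole thing is asked for, a point or a joint stands for the part that bears it (a point fixed in the world has none). Each returns a list of dicts, best first, with "p" (0 to 1); they miss things now and then, are a little off and sometimes report something else, mostly with a low value. They report only what shows in the picture. A call takes as long as a camera call. They do not tell look-alikes from the thing itself.
- vision.cut_out(camera, query): "mask" (420x560 bool, what is visible of it) and "box" ([left, top, right, bottom] in pixels, round what is visible of it).
The state is a dict: "t": time; "q": joint angles; "qvel": joint speeds; "effort": joint torques, N m; "ee_pos": TCP position; "tcp_rot": TCP orientation; "wrist_force": force on the tool from outside, world axes, zero at the start; "wrist_torque": the same for the moment, N m; "gripper_width": finger opening in m; "grip_force": force on a finger pad.
Only numpy, scipy, OpenCV 4.12 (cv2) and the standard library are available. Lean on these libraries where they do the work, as an engineer would, in place of code of your own. Each camera call takes 0.05 s, during which the arm holds its last target. There are 200 camera calls.

## Task

First swing the magnifier lamp's arm away from the red pointer, until no part of the lamp's round head is over the wooden riser. Then slide the aluminium plate, without lifting it off the riser, out over the riser's black-edged end, square to that end, until its front edge is level with the red pointer, and finish while still holding it there: it is front-heavy and would tip, so keep it level, and do not let go. Do not touch the inspection stand that carries the pointer, and leave the jar, screwdriver and tray where they are.

Things in the scene. Friction and masses are not known exactly. Their poses are not given: they have to be found in the camera images.
- riser: Fixed wooden riser (a small bench shelf), 180 mm (x) by 240 mm (y), top 80 mm above the bench. Origin: centre of its underside, on the bench. Its +y is the outward direction; its +y end (120 mm from the origin) has a black edge strip on its face. It stands turned differently each time.
- plate_handle (a point): Grip centre of the blue square post, 22 by 22 mm, 46 mm tall, upright on the plate's inner end, faces parallel to the plate's axes. The point is 28 mm above the plate's upper face, 18 mm below the post's top; about 114 mm above the bench. The post is midway across the plate, 25 mm from its inner edge and 235 mm from its front edge. Axes are the plate's: y outward to the front edge, z up.
- plate_lead (a point): Middle of the plate's front (outer, +y) edge, at its upper face (6 mm above its underside). Axes as for plate_handle.
- pointer_tip (a point): Tip of the red pointer on the fixed inspection stand: a red bar along x, 48 mm long, 8 mm wide, centre 87 mm above the bench, tip looking to -x. Axes parallel to the riser's, y outward: the plate's front edge must come level with this point in y (overhang 105 to 140 mm). The tip is 70 to 80 mm to the +x side of the riser's centre line, so a centred plate passes some 25 mm beside it.
- stand: The inspection stand: steel base 165 by 110 by 12 mm with a 46 mm high upward-looking camera below the plate's path and a 96 mm high thin post that carries the pointer. Fixed. Origin on the bench, 75 mm to the -x side of the pointer's tip.
- lamp (a joint): Turn of the magnifier lamp's arm about its upright hinge, rad. At 0 the arm points along the riser's -x (within 0.05), over the riser; it grows counter-clockwise seen from above, taking the head to the riser's -y, away from the pointer. Range -0.5 to 1.6, starts at -0.35 to 0.2, stays where left. 1 to 2 N at the knob move it. The head is clear of the riser from about 0.5 to 0.75; 1.1 is well clear.
- lamp_hinge (a point): The lamp's hinge, on the top of its 42 mm radius-based post, 235 mm above the bench, at the height of the arm's middle (arm 16 mm wide, 14 mm high).
- lamp_knob (a point): Centre (about half-way up) of the upright black round grip knob, 18 mm in diameter and 45 mm tall, on top of the lamp's arm, 140 mm from the hinge; 266 mm above the bench, 24 mm above the arm's upper face and 21 mm below the knob's top. It swings with the arm.
- lamp_head (a point): Centre of the lamp's round white head with a lens, 100 mm in diameter, 22 mm thick, its underside 218 mm above the bench, 200 mm from the hinge. It swings with the arm.
- jar: Bystander: small loose jar with an orange cap, 48 mm in diameter, 60 mm high. Origin: centre of its underside.
- driver: Bystander: loose screwdriver with a red handle, 170 mm long, lying on the bench. Origin at its middle.
- tray: Bystander: loose yellow open tray, 90 by 120 by 30 mm. Origin: centre of its underside.
- plate: Loose aluminium plate on the riser, 100 mm (x) by 260 mm (y), 6 mm thick. Origin: middle of its underside; y points outward to its front edge (130 mm off). With the circuit board, transformer and parts (up to 38 mm high) on its outer half it weighs 0.55 to 0.9 kg; its centre of mass is about 80 mm from the front edge.
Things that resemble listed ones, but are neither listed nor needed, are in the scene too. Of the things that look like the stand, take the one that is nearest to the robot's base at the start.

How it is judged:
By the outcome, as a careful person would: the job done as asked, in the order asked, and still so for the second after the job is handed in, while the arm keeps its last pose, push and grip.
It also fails if it takes over 50 s, if anything falls off the work surface, if the arm or the gripper's body presses on something with over 40 N, if the wrist force passes 120 N, or if a joint passes its speed limit or range.

## Working session

There is one attempt and no reset: what is moved stays moved. The work goes in short steps, Python scripts to look and compute and a tool call to move; the robot and the scene stay as the last step left them, time stands still between calls to the robot, and variables do not carry over. Pictures are saved under pics/ and viewed, at most 10 in all, crops included, and the job is handed in when it is done.

Besides the shell and the picture viewer there is one more tool, called after "Call:" as a command line: name --argument value ..., lists and objects as JSON in quotes. play_rows: Moves the arm, as the interface text tells. Its arguments: {"type":"object","properties":{"plan":{"type":"array"},"grip_force":{"type":"number"}},"required":["plan"]}

```bash
mkdir -p pics; ls
python3 - <<'E'
from rig import manip, vision
import cv2
for n in("side","top"):
    im=vision.read_camera(n); cv2.imwrite(f"pics/{n}0.png",cv2.resize(im[:,:,::-1],(800,600),interpolation=cv2.INTER_CUBIC))
    m=vision.camera_model(n); print(n,m)
print(manip.sense())
E
```

```text
pics
side {'K': array([[415.32495811,   0.        , 281.50155071],
       [  0.        , 415.32495811, 204.90214256],
       [  0.        ,   0.        ,   1.        ]]), 'k1': 0.04160287942052544, 'view': array([[-0.95689094, -0.29044207,  0.00177307,  0.59779976],
       [-0.21638999,  0.70882024, -0.67137861,  0.13109887],
       [ 0.1937398 , -0.64281978, -0.74111242,  1.05194732],
       [ 0.        ,  0.        ,  0.        ,  1.        ]])}
top {'K': array([[466.68384678,   0.        , 281.89034712],
       [  0.        , 466.68384678, 211.36757915],
       [  0.        ,   0.        ,   1.        ]]), 'k1': -0.08053067232560539, 'view': array([[ 0.02328181, -0.99965717,  0.01197883,  0.11433243],
       [-0.99723867, -0.02406734, -0.07025521,  0.61244569],
       [ 0.07051942, -0.01031008, -0.99745712,  1.26297825],
       [ 0.        ,  0.        ,  0.        ,  1.        ]])}
{'t': 0.1, 'q': array([ 1.09088506e+00,  3.59445254e-01,  1.51134337e+00, -1.65887658e-05,
        1.27249810e+00, -1.15093991e-01]), 'qvel': array([ 0.00159631, -0.00141734, -0.00268768,  0.00126222,  0.00117601,
        0.00060965]), 'effort': array([ 2.16419144e-04, -5.28653991e+01, -2.79348993e+01, -2.31904914e-04,
        4.98215217e-03,  1.23649272e-05]), 'ee_pos': array([0.21380618, 0.5599913 , 0.255523  ]), 'tcp_rot': array([ 1.81396307e-01,  9.83409712e-01, -8.12145560e-04, -2.40715271e-04]), 'wrist_force': array([-0.24818073,  0.1944058 ,  0.02091168]), 'wrist_torque': array([ 0.00464575,  0.04216334, -0.0044949 ]), 'grip_force': 0.0, 'gripper_width': 0.08530674229297908}
```

View pics/side0.png

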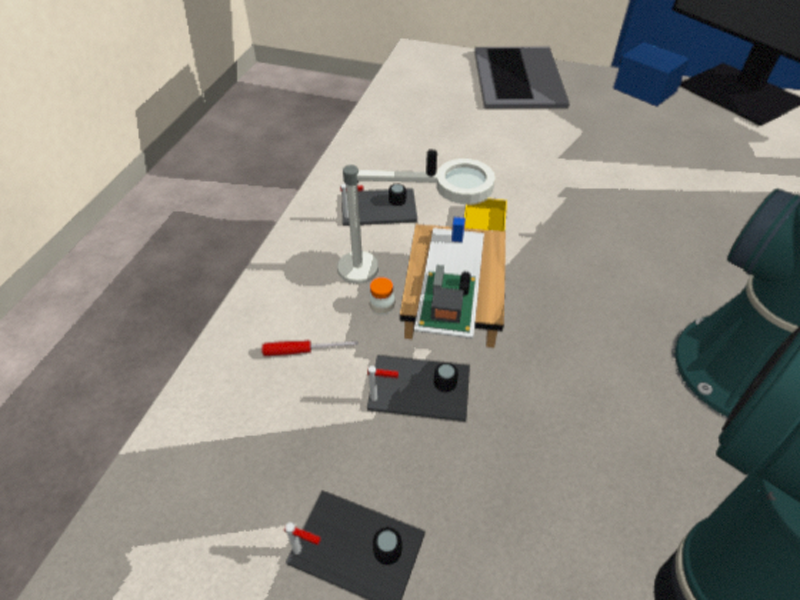

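View pics/top0.png

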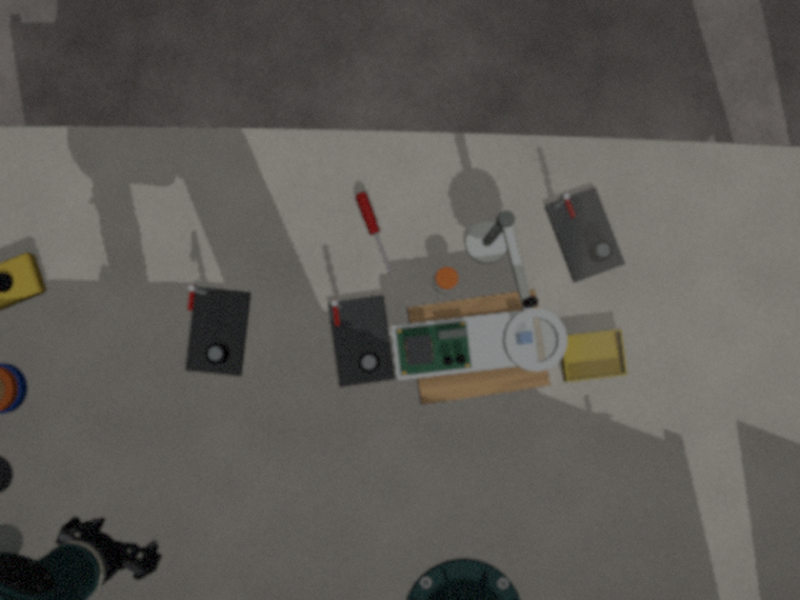

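Top: the riser/plate lies near (470,350), with its black end to the left. The nearest stand is at (362,340), and its pointer tip is near (336,325). The lamp hinge is at (506,218), the knob at (530,300) and the head at (535,338).

```bash
cat > h.py <<'E'
import numpy as np, cv2
from rig import manip, vision
def ray(n,px):
    m=vision.camera_model(n);K,k,V=np.array(m["K"]),m["k1"],np.array(m["view"])
    d=(np.array(px,float)-K[:2,2])/[K[0,0],K[1,1]]; u=d.copy()
    for _ in range(20): u=d/(1+k*(u@u))
    R,t=V[:3,:3],V[:3,3]
    return -R.T@t, R.T@np.r_[u,1]
def at(n,px,z):
    c,d=ray(n,px); return c+d*(z-c[2])/d[2]
def proj(n,P):
    m=vision.camera_model(n);K,k,V=np.array(m["K"]),m["k1"],np.array(m["view"])
    p=V[:3,:3]@np.array(P)+V[:3,3]; u=p[:2]/p[2]; u=u*(1+k*(u@u)); return K[:2,:2]@u+K[:2,2]
def tri(a,b):
    (c1,d1),(c2,d2)=ray("top",a),ray("side",b)
    s=np.linalg.lstsq(np.c_[d1,-d2],c2-c1,rcond=None)[0]
    p,q=c1+s[0]*d1,c2+s[1]*d2; return (p+q)/2,np.linalg.norm(p-q)
E
python3 - <<'E'
from h import *
np.set_printoptions(precision=3,suppress=True)
ims={n:vision.read_camera(n) for n in("top","side")}
for n in ims:
    for q in("lamp_knob","lamp_head","lamp_hinge","plate","plate_handle","riser","stand","pointer_tip","jar","tray"):
        for r in vision.cut_out(n,q)[:4]:
            if r["p"]<.25: continue
            ys,xs=np.nonzero(r["mask"]); 
            if len(xs)<3: continue
            rc=cv2.minAreaRect(np.c_[xs,ys].astype(np.float32))
            print(n,q,round(r["p"],2),r["box"],len(xs),"c",round(xs.mean(),1),round(ys.mean(),1),"rect",np.round(cv2.boxPoints(rc)).astype(int).tolist())
cv2.imwrite("pics/topz.png",cv2.resize(ims["top"][140:290,220:440,::-1],(792,540),interpolation=cv2.INTER_CUBIC)) 
cv2.imwrite("pics/sidez.png",cv2.resize(ims["side"][90:300,230:380,::-1],(429,600),interpolation=cv2.INTER_CUBIC))
E
```

```text
top lamp_knob 0.59 [347.4, 147.5, 398.2, 262.0] 2201 c 370.3 221.4 rect [[347, 148], [391, 146], [397, 258], [353, 261]]
top lamp_head 0.88 [344.6, 147.1, 395.8, 260.5] 2165 c 370.1 221.9 rect [[317, 162], [357, 145], [403, 249], [363, 266]]
top lamp_hinge 0.81 [349.1, 149.3, 397.8, 260.3] 2396 c 370.1 221.2 rect [[315, 165], [356, 145], [405, 248], [363, 268]]
top plate 0.91 [274.1, 217.1, 365.1, 268.8] 3121 c 315.2 242.1 rect [[273, 228], [361, 218], [365, 257], [277, 267]]
top plate 0.44 [301.1, 188.7, 321.7, 205.8] 243 c 311.1 195.9 rect [[302, 188], [319, 188], [319, 204], [302, 204]]
top plate_handle 0.65 [275.5, 218.9, 358.3, 265.5] 3005 c 315.2 242.0 rect [[273, 226], [359, 218], [362, 257], [277, 265]]
top riser 0.93 [284.3, 201.4, 385.4, 283.9] 2626 c 331.2 247.3 rect [[283, 214], [375, 200], [385, 270], [293, 284]]
top riser 0.62 [247.9, 131.3, 268.7, 184.5] 306 c 257.1 150.5 rect [[246, 135], [256, 132], [273, 182], [264, 185]]
top stand 0.87 [130.1, 198.8, 176.3, 263.8] 2440 c 152.0 230.8 rect [[125, 258], [132, 199], [176, 204], [169, 264]]
top stand 0.83 [380.2, 130.5,
[... 2018 characters left out ...]
6.1, 126.7, 288.6, 159.2] 1131 c 267.5 143.6 rect [[238, 129], [290, 128], [291, 156], [239, 158]]
side pointer_tip 0.64 [258.0, 249.3, 324.9, 294.7] 2825 c 293.2 271.4 rect [[255, 288], [259, 247], [330, 254], [326, 296]]
side pointer_tip 0.63 [199.2, 341.0, 299.1, 419.2] 4916 c 248.4 383.4 rect [[189, 394], [211, 337], [299, 371], [277, 428]]
side pointer_tip 0.34 [239.1, 103.3, 345.3, 146.5] 1685 c 305.4 124.3 rect [[238, 128], [244, 95], [348, 112], [342, 145]]
side jar 0.57 [258.5, 194.3, 276.1, 218.8] 397 c 266.9 206.6 rect [[258, 194], [275, 194], [275, 219], [258, 219]]
side tray 0.72 [326.4, 138.3, 356.2, 162.8] 600 c 340.4 150.0 rect [[325, 138], [354, 138], [354, 161], [325, 161]]
```

View pics/topz.png

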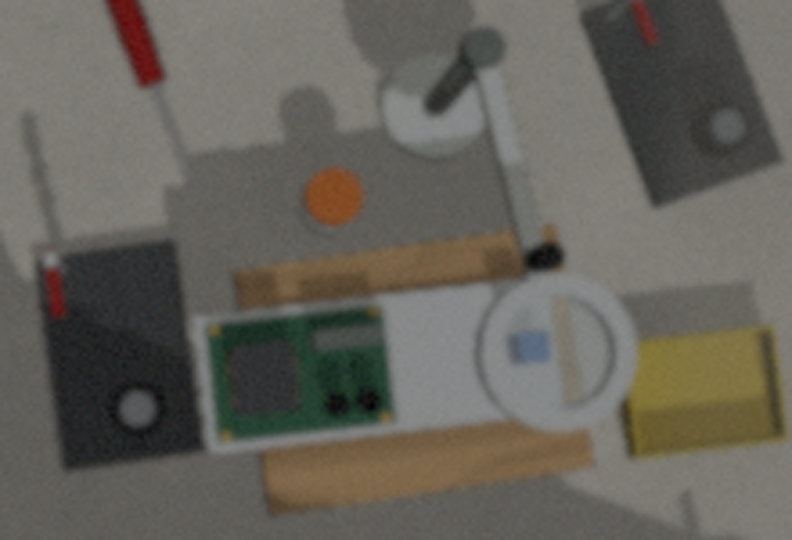

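Zoomed top view (220+u/3.6, 140+v/3.6): pointer tip (59,317); plate front corners (197,318) and (208,452); riser corners (237,303), (268,512) and (592,462); blue post (530,347); knob (543,256); hinge (483,46).

Run:
```python
from h import *
np.set_printoptions(precision=4,suppress=True)
T=lambda u,v,z:at("top",(220+u/3.6,140+v/3.6),z)
P={k:T(*v) for k,v in dict(tip=(59,317,.087),ptr2=(49,268,.087),pf1=(197,318,.086),pf2=(208,452,.086),pe1=(495,285,.086),pe2=(495,422,.086),
 rA=(237,303,.08),rB=(268,512,.08),rC=(592,462,.08),handle=(530,347,.132),knobtop=(543,252,.287),knobmid=(543,256,.266),hinge=(483,46,.242),head=(557,350,.24),jar=(333,197,.06)).items()}
for k,v in P.items(): print(k,v[:2])
ang=lambda a,b:np.degrees(np.arctan2(*(P[b]-P[a])[1::-1]))
print("out angles: plate",ang("pe1","pf1"),ang("pe2","pf2"),"front",ang("pf2","pf1")+90,"riser",ang("rC","rB"),ang("rB","rA")+90,"ptr",ang("tip","ptr2")+90)
print("knob tri",tri((220+543/3.6,140+256/3.6),(432*.7,162*.7)))
print("tip tri",tri((220+59/3.6,140+317/3.6),(397*.7,374*.7)))
print("hinge tri",tri((220+483/3.6,140+46/3.6),(350*.7,172*.7)))
# colour: blue post
for n in("top","side"):
    im=vision.read_camera(n);hsv=cv2.cvtColor(im,cv2.COLOR_RGB2HSV)
    b=cv2.inRange(hsv,(100,100,40),(130,255,255)) if n=="side" else cv2.inRange(hsv,(100,70,40),(130,255,255))
    k,_,st,ce=cv2.connectedComponentsWithStats(b)
    for i in range(1,k):
        if st[i,4]>20: print(n,st[i],ce[i])
```

```text
tip [0.5585 0.2468]
ptr2 [0.5938 0.2551]
pf1 [0.5602 0.1471]
pf2 [0.4639 0.1369]
pe1 [ 0.5893 -0.0689]
pe2 [ 0.49   -0.0703]
rA [0.572  0.1183]
rB [0.4214 0.0925]
rC [ 0.4622 -0.1429]
handle [ 0.5438 -0.0861]
knobtop [ 0.5985 -0.0632]
knobmid [ 0.5976 -0.0675]
hinge [ 0.7335 -0.0325]
head [ 0.54   -0.0823]
jar [0.6534 0.0483]
out angles: plate 97.65487939897717 97.16872483019387 front 96.07578952633777 riser 99.83169205564072 99.7389818442369 ptr 103.23359273276444
knob tri (array([ 0.5953, -0.0684,  0.264 ]), np.float64(0.005011915014824602))
tip tri (array([0.5585, 0.247 , 0.0847]), np.float64(0.0001825907327636821))
hinge tri (array([ 0.7325, -0.0336,  0.2382]), np.float64(0.0036052748107640586))
top [366 234   5   5  22] [367.9545 235.9091]
top [  0 255  19  35 196] [ 11.2398 270.8061]
side [ 429    0   98   74 4271] [468.3386  34.708 ]
side [537  39  23  23 406] [549.3596  51.234 ]
side [316 152   9  17 127] [320.1811 159.9843]
```

```bash
cat >> h.py <<'E'
from scipy.spatial.transform import Rotation as Ro
def rot(a):  # tool down, tool y at world angle a (deg)
    a=np.radians(a); y=np.array([np.cos(a),np.sin(a),0]); z=np.array([0,0,-1.]); return Ro.from_matrix(np.c_[np.cross(y,z),y,z])
def rows(wps,p0=None,R0=None):
    s=manip.sense(); p0=s["ee_pos"] if p0 is None else np.array(p0); R0=Ro.from_quat(s["tcp_rot"]) if R0 is None else R0
    print("t",s["t"],"p",np.round(s["ee_pos"],4),"F",np.round(s["wrist_force"],1),"w",round(s["gripper_width"],4))
    for x,y,z,a,f in wps:
        d=R0.inv().apply(np.array([x,y,z])-p0)/.5; r=(R0.inv()*rot(a)).as_rotvec()/(2*np.pi)
        print([round(float(v),4) for v in np.r_[d,r]]+[f])
E
python3 - <<'E'
from h import *
print("c1");rows([(.4,.25,.34,12,.5)])
print("c2");rows([(.597,-.066,.34,-45,.5)],(.4,.25,.34),rot(12))
print("c3");rows([(.597,-.066,.34,-76.4,.5),(.597,-.066,.275,-76.4,.5)],(.597,-.066,.34),rot(-45))
E
```

```text
c1
t 1.3 p [0.2141 0.5605 0.2563] F [1.1 0.8 0.7] w 0.0856
[-0.569, -0.4475, -0.1674, -0.0, 0.0, 0.1586, 0.5]
c2
t 1.3 p [0.2141 0.5605 0.2563] F [1.1 0.8 0.7] w 0.0856
[-0.7001, 0.254, 0.0, 0.0, 0.0, 0.1583, 0.5]
c3
t 1.3 p [0.2141 0.5605 0.2563] F [1.1 0.8 0.7] w 0.0856
[0.0, 0.0, 0.0, 0.0, 0.0, 0.0872, 0.5]
[0.0, 0.0, 0.13, 0.0, 0.0, 0.0872, 0.5]
```

Call:
play_rows --plan '[-0.1, -0.1, -0.167, 0, 0, 0.05, 0.5, -0.57, -0.45, -0.167, 0, 0, 0.159, 0.5, -0.57, -0.45, -0.167, 0, 0, 0.159, 0.5, -0.57, -0.45, -0.167, 0, 0, 0.159, 0.5, -0.57, -0.45, -0.167, 0, 0, 0.159, 0.5, -0.57, -0.45, -0.167, 0, 0, 0.159, 0.5, -0.57, -0.45, -0.167, 0, 0, 0.159, 0.5, -0.57, -0.45, -0.167, 0, 0, 0.159, 0.5]'

```text
t: 1.97
ee_pos: [0.3755, 0.288, 0.333]
tcp_rot: [0.633, 0.775, 0.0, 0.0]
wrist_force: [1.2, 0.1, 0.6]
gripper_width: 0.0428
grip_force: 0.0
```

Run:
```python
from h import *
rows([(.597,-.066,.34,-45,.5)])
```

```text
t 1.9667 p [0.3755 0.288  0.333 ] F [1.2 0.1 0.6] w 0.0428
[-0.7821, 0.2926, -0.014, 0.0001, -0.0001, 0.157, 0.5]
```

Call:
play_rows --plan '[-0.78, 0.29, -0.014, 0, 0, 0.157, 0.5, -0.78, 0.29, -0.014, 0, 0, 0.157, 0.5, -0.78, 0.29, -0.014, 0, 0, 0.157, 0.5, -0.78, 0.29, -0.014, 0, 0, 0.157, 0.5, -0.78, 0.29, -0.014, 0, 0, 0.157, 0.5, -0.78, 0.29, -0.014, 0, 0, 0.157, 0.5, -0.78, 0.29, -0.014, 0, 0, 0.157, 0.5, -0.78, 0.29, -0.014, 0, 0, 0.157, 0.5]'

```text
t: 2.63
ee_pos: [0.5536, 0.0058, 0.3382]
tcp_rot: [0.924, 0.382, 0.0, 0.0]
wrist_force: [0.4, 0.8, 0.5]
gripper_width: 0.0428
grip_force: 0.0
```

Run:
```python
from h import *
rows([(.597,-.066,.34,-76.4,.5),(.597,-.066,.275,-76.4,.5)])
```

```text
t 2.6333 p [0.5536 0.0058 0.3382] F [0.4 0.8 0.5] w 0.0428
[-0.0401, 0.163, -0.0035, 0.0, -0.0001, 0.0871, 0.5]
[-0.0401, 0.1629, 0.1265, 0.0, -0.0001, 0.0871, 0.5]
```

Call:
play_rows --plan '[-0.04, 0.163, -0.003, 0, 0, 0.087, 0.4, -0.04, 0.163, -0.003, 0, 0, 0.087, 0.4, -0.04, 0.163, -0.003, 0, 0, 0.087, 0.4, -0.04, 0.163, -0.003, 0, 0, 0.087, 0.4, -0.04, 0.163, -0.003, 0, 0, 0.087, 0.4, -0.04, 0.163, -0.003, 0, 0, 0.087, 0.4, -0.04, 0.163, -0.003, 0, 0, 0.087, 0.4]'

```text
t: 3.22
ee_pos: [0.5967, -0.0637, 0.3394]
tcp_rot: [0.992, 0.123, -0.0, 0.0]
wrist_force: [-0.2, 0.0, -0.4]
gripper_width: 0.0515
grip_force: 0.0
```

Run:
```python
from h import *
rows([(.597,-.066,.275,-76.4,.4)])
im=vision.read_camera("side"); cv2.imwrite("pics/s2.png",cv2.resize(im[60:260,200:400,::-1],(600,600),interpolation=cv2.INTER_CUBIC))
```

```text
t 3.2167 p [ 0.5967 -0.0637  0.3394] F [-0.2  0.  -0.4] w 0.0515
[-0.0006, 0.0046, 0.1289, 0.0, 0.0, 0.0014, 0.4]
```

View pics/s2.png

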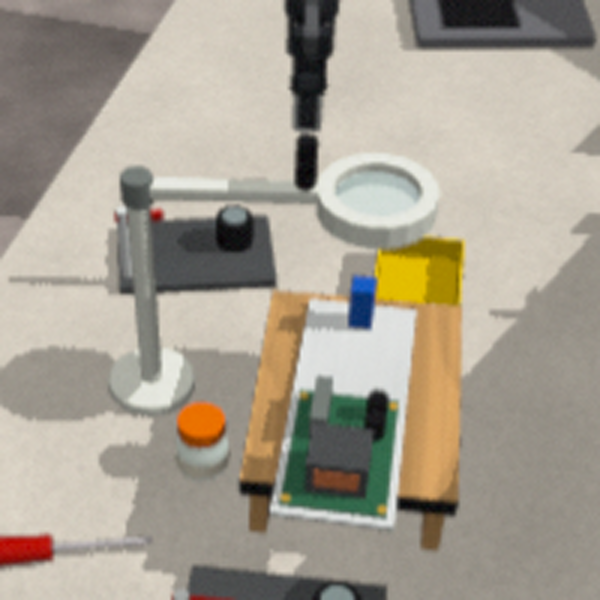

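The side view shows the open gripper directly above the knob at (306,160), ready to descend.

Call:
play_rows --plan '[0, 0.004, 0.065, 0, 0, 0, 0.4, 0, 0.004, 0.129, 0, 0, 0, 0.4, 0, 0.004, 0.129, 0, 0, 0, 0.4, 0, 0.004, 0.129, 0, 0, 0, 1, 0, 0.004, 0.129, 0, 0, 0, 1, 0, 0.004, 0.129, 0, 0, 0, 1, 0, 0.004, 0.129, 0, 0, 0, 1, 0, 0.004, 0.129, 0, 0, 0, 1]' --grip_force 25

```text
t: 3.93
ee_pos: [0.5985, -0.0658, 0.2772]
tcp_rot: [0.993, 0.122, 0.002, 0.001]
wrist_force: [-1.1, 1.1, 6.2]
gripper_width: 0.0174
grip_force: 25.6
```

Run:
```python
from h import *
s=manip.sense(); p=s["ee_pos"];print(s["gripper_width"],s["grip_force"])
h=np.array([.733,-.033]); v=p[:2]-h; print("r",np.linalg.norm(v),"ang",np.degrees(np.arctan2(v[1],v[0]))%360)
c=np.hypot(*v); a0=np.arctan2(v[1],v[0])
for i in (4,8):
    print()
W=[]
for k in range(1,9):
    a=a0+np.radians(4*k); W.append((*(h+c*np.array([np.cos(a),np.sin(a)])),p[2],-76.4+4*k,1))
rows(W)
```

```text
0.01737717402175302 25.639860928058624
r 0.13844744187638633 ang 193.718326382558


t 3.9333 p [ 0.5985 -0.0658  0.2772] F [-1.1  1.1  6.2] w 0.0174
[0.0006, 0.0193, 0.0, 0.0003, -0.0005, -0.0099, 1]
[0.0025, 0.0386, 0.0001, 0.0003, -0.0005, -0.021, 1]
[0.0057, 0.0576, 0.0001, 0.0003, -0.0005, -0.0321, 1]
[0.0103, 0.0764, 0.0002, 0.0004, -0.0005, -0.0432, 1]
[0.0162, 0.0948, 0.0002, 0.0004, -0.0005, -0.0544, 1]
[0.0233, 0.1128, 0.0003, 0.0004, -0.0005, -0.0655, 1]
[0.0317, 0.1302, 0.0003, 0.0004, -0.0005, -0.0766, 1]
[0.0413, 0.147, 0.0004, 0.0004, -0.0005, -0.0877, 1]
```

Call:
play_rows --plan '[0.0006, 0.019, 0, 0, 0, -0.011, 1, 0.0025, 0.0386, 0, 0, 0, -0.022, 1, 0.0057, 0.0576, 0, 0, 0, -0.033, 1, 0.0103, 0.0764, 0, 0, 0, -0.044, 1, 0.0162, 0.0948, 0, 0, 0, -0.055, 1, 0.0233, 0.1128, 0, 0, 0, -0.066, 1, 0.0317, 0.1302, 0, 0, 0, -0.077, 1, 0.0413, 0.147, 0, 0, 0, -0.088, 1]'

```text
t: 4.6
ee_pos: [0.637, -0.1313, 0.2773]
tcp_rot: [0.921, 0.39, 0.002, 0.0]
wrist_force: [2.4, 5.3, 5.4]
gripper_width: 0.0175
grip_force: 25.7
```

Call:
play_rows --plan '[0.0006, 0.019, 0, 0, 0, -0.011, 1, 0.0025, 0.0386, 0, 0, 0, -0.022, 1, 0.0057, 0.0576, 0, 0, 0, -0.033, 1, 0.0103, 0.0764, 0, 0, 0, -0.044, 1, 0.0162, 0.0948, 0, 0, 0, -0.055, 1, 0.0233, 0.1128, 0, 0, 0, -0.066, 1, 0.0317, 0.1302, 0, 0, 0, -0.077, 1, 0.0317, 0.1302, 0, 0, 0, -0.077, 1]'

```text
t: 5.27
ee_pos: [0.6959, -0.1643, 0.2773]
tcp_rot: [0.8, 0.6, 0.003, 0.001]
wrist_force: [2.4, 7.5, 7.4]
gripper_width: 0.0172
grip_force: 26.0
```

Run:
```python
from h import *
s=manip.sense(); p=s["ee_pos"];print(s["t"],p,s["wrist_force"],s["gripper_width"],s["grip_force"])
h=np.array([.733,-.033]); v=p[:2]-h; print("r",np.linalg.norm(v),"joint",np.arctan2(v[1],v[0])%(2*np.pi)-np.radians(189.8))
```

```text
5.2667 [ 0.6958705  -0.16429699  0.27729285] [2.42842476 7.49986269 7.44141   ] 0.017178261672898796 26.01681411266327
r 0.13644596038043058 joint 1.1241598997622577
```

Call:
play_rows --plan '[0, 0, 0, 0, 0, 0, 0.4, 0, 0, 0, 0, 0, 0, 0.4, 0, 0, 0, 0, 0, 0, 0.4, 0, 0, 0, 0, 0, 0, 0.4, 0, 0, -0.08, 0, 0, 0, 0.4, 0, 0, -0.16, 0, 0, 0, 0.4, 0, 0, -0.16, 0, 0, 0, 0.4, 0, 0, -0.16, 0, 0, 0, 0.4]'

```text
t: 5.93
ee_pos: [0.6941, -0.1668, 0.3588]
tcp_rot: [0.802, 0.598, 0.002, 0.003]
wrist_force: [-1.3, 0.7, 0.0]
gripper_width: 0.051
grip_force: 0.0
```

Run:
```python
from h import *
s=manip.sense();print(s["t"],s["ee_pos"],s["wrist_force"],s["q"])
im=vision.read_camera("top"); cv2.imwrite("pics/t3.png",cv2.resize(im[140:290,220:440,::-1],(792,540),interpolation=cv2.INTER_CUBIC)) 
im=vision.read_camera("side"); cv2.imwrite("pics/s3.png",cv2.resize(im[110:300,230:380,::-1],(474,600),interpolation=cv2.INTER_CUBIC))
```

```text
5.9333 [ 0.69409588 -0.16678789  0.35883788] [-1.3143167   0.68807857  0.0320947 ] [-3.32338203e-01  4.63387047e-01  1.09457487e+00 -3.16145143e-04
  1.57679270e+00 -4.26035089e-02]
```

View pics/t3.png

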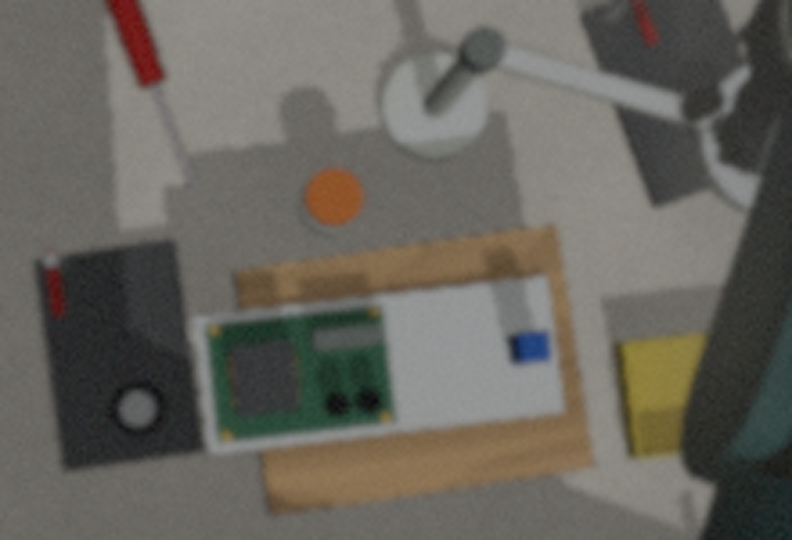

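View pics/s3.png

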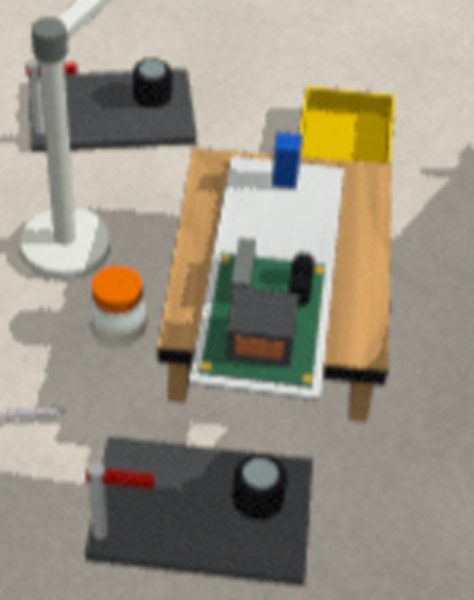

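The lamp is swung well clear, with its head near (740,150) in the zoomed top view. There the plate corners are (196,318), (208,452), (563,412) and (548,277), and the riser corners are (237,270), (268,512), (592,465) and (556,227). In the side crop the pointer tip is at about (154,480).

```bash
cat > fit.py <<'E'
from h import *
from scipy.optimize import least_squares
def fit(obs,x0):
    def W(x,q): c,s=np.cos(x[2]),np.sin(x[2]); return np.array([x[0]+c*q[0]-s*q[1],x[1]+s*q[0]+c*q[1],q[2]])
    r=least_squares(lambda x:np.concatenate([proj(n,W(x,q))-p for n,q,p in obs]),x0)
    return r.x,r.fun.reshape(-1,2)
E
python3 - <<'E'
from fit import *
np.set_printoptions(precision=4,suppress=True)
t=lambda u,v:np.array([220+u/3.6,140+v/3.6]); s=lambda u,v:np.array([230+u/3.16,110+v/3.16])
r,e=fit([("top",(.09,.12,.08),t(237,270)),("top",(-.09,.12,.08),t(268,512)),("top",(-.09,-.12,.08),t(592,465)),("top",(.09,-.12,.08),t(556,227)),
 ("side",(.09,.12,.08),s(160,347)),("side",(-.09,.12,.08),s(388,367))],[.51,0,.17])
print("riser",r[:2],np.degrees(r[2]));print(e.round(1).tolist())
h=.086
p,e=fit([("top",(.05,.13,h),t(196,318)),("top",(-.05,.13,h),t(208,452)),("top",(-.05,-.13,h),t(563,412)),("top",(.05,-.13,h),t(548,277)),
 ("side",(.05,.13,h),s(193,376)),("side",(-.05,.13,h),s(321,389)),("side",(0,-.105,.132),s(288,140))],[.51,0,.13])
print("plate",p[:2],np.degrees(p[2]));print(e.round(1).tolist())
def fr(x,q): c,sn=np.cos(x[2]),np.sin(x[2]); return x[:2]+np.array([[c,-sn],[sn,c]])@np.array(q)
def inv(x,w): c,sn=np.cos(x[2]),np.sin(x[2]); return np.array([[c,sn],[-sn,c]])@(np.array(w)-x[:2])
print("handle",fr(p,(0,-.105)),"lead",fr(p,(0,.13)),"in riser",inv(r,fr(p,(0,.13))),inv(r,fr(p,(0,-.105))))
tp,g=tri(t(59,317),s(154,480)); print("tip",tp,g,"in riser",inv(r,tp[:2]))
ty=inv(r,tp[:2])[1]
print("target handle",fr(r,(0,ty-.235)))
E
```

```text
riser [ 0.526  -0.0116] 9.692791570079667
[[-1.1, 0.6], [0.3, 1.7], [0.8, 1.0], [0.1, -0.6], [-1.7, -0.8], [-0.7, 0.1]]
plate [0.528  0.0137] 8.069792192277179
[[-0.6, 0.4], [0.6, 1.4], [0.9, 0.6], [0.1, 0.1], [-1.5, 0.1], [-0.4, 1.1], [-0.6, -1.1]]
handle [ 0.5427 -0.0903] lead [0.5097 0.1424] in riser [0.0099 0.1545] [ 0.0032 -0.0804]
tip [0.5576 0.2468 0.0845] 0.002078356736276826 in riser [0.0746 0.2494]
target handle [0.5236 0.0026]
```

Run:
```python
from h import *
rows([(.543,-.090,.355,-81.9,.4)])
rows([(.543,-.090,.12,-81.9,.4)],(.543,-.090,.355),rot(-81.9))
```

```text
t 6.0333 p [ 0.6923 -0.1661  0.3547] F [-0.4  0.3 -0.8] w 0.0511
[0.0606, -0.3297, -0.0005, -0.0001, 0.0001, 0.1814, 0.4]
t 6.0333 p [ 0.6923 -0.1661  0.3547] F [-0.4  0.3 -0.8] w 0.0511
[0.0, 0.0, 0.47, 0.0, 0.0, 0.0, 0.4]
```

Call:
play_rows --plan '[0.0606, -0.33, 0, 0, 0, 0.181, 0.4, 0.0606, -0.33, 0, 0, 0, 0.181, 0.4, 0.0606, -0.33, 0, 0, 0, 0.181, 0.4, 0.0606, -0.33, 0, 0, 0, 0.181, 0.4, 0.0606, -0.33, 0, 0, 0, 0.181, 0.4, 0.0606, -0.33, 0, 0, 0, 0.181, 0.4, 0.0606, -0.33, 0, 0, 0, 0.181, 0.4, 0.0606, -0.33, 0, 0, 0, 0.181, 0.4]'

```text
t: 6.7
ee_pos: [0.5418, -0.0895, 0.3534]
tcp_rot: [0.991, 0.137, -0.002, -0.001]
wrist_force: [1.2, -0.2, -0.7]
gripper_width: 0.0512
grip_force: 0.0
```

Run:
```python
from h import *
rows([(.543,-.090,.18,-81.9,.4)])
```

```text
t 6.7 p [ 0.5418 -0.0895  0.3534] F [ 1.2 -0.2 -0.7] w 0.0512
[0.003, 0.0022, 0.3467, -0.0002, 0.0005, 0.0213, 0.4]
```

Call:
play_rows --plan '[0.003, 0.002, 0.0, 0, 0, 0.0213, 0.4, 0.003, 0.002, 0.08, 0, 0, 0.0213, 0.4, 0.003, 0.002, 0.347, 0, 0, 0.0213, 0.4, 0.003, 0.002, 0.347, 0, 0, 0.0213, 0.4, 0.003, 0.002, 0.347, 0, 0, 0.0213, 0.4, 0.003, 0.002, 0.347, 0, 0, 0.0213, 0.4, 0.003, 0.002, 0.347, 0, 0, 0.0213, 0.4, 0.003, 0.002, 0.347, 0, 0, 0.0213, 0.4]'

```text
t: 7.37
ee_pos: [0.545, -0.0905, 0.1818]
tcp_rot: [0.997, 0.074, -0.001, -0.0]
wrist_force: [0.9, 0.2, 0.5]
gripper_width: 0.0515
grip_force: 0.0
```

Run:
```python
from h import *
rows([(.543,-.090,.12,-81.9,.4)])
im=vision.read_camera("side"); cv2.imwrite("pics/s4.png",cv2.resize(im[110:300,230:380,::-1],(474,600),interpolation=cv2.INTER_CUBIC))
```

```text
t 7.3667 p [ 0.545  -0.0905  0.1818] F [0.9 0.2 0.5] w 0.0515
[-0.0036, -0.0016, 0.1235, -0.0001, 0.0002, 0.001, 0.4]
```

View pics/s4.png

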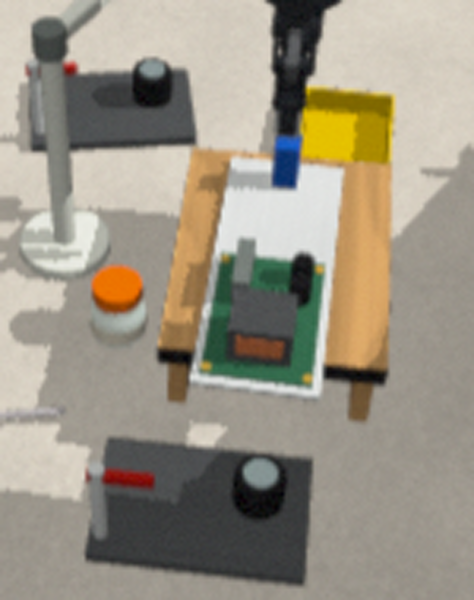

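The gripper is in line with the blue post at (287,150), so it can go down and grip.

Call:
play_rows --plan '[-0.003, -0.0015, 0.06, 0, 0, 0.001, 0.4, -0.003, -0.0015, 0.122, 0, 0, 0.001, 0.4, -0.003, -0.0015, 0.122, 0, 0, 0.001, 0.4, -0.003, -0.0015, 0.122, 0, 0, 0.001, 0.4, -0.003, -0.0015, 0.122, 0, 0, 0.001, 1, -0.003, -0.0015, 0.122, 0, 0, 0.001, 1, -0.003, -0.0015, 0.122, 0, 0, 0.001, 1, -0.003, -0.0015, 0.122, 0, 0, 0.001, 1]' --grip_force 90

```text
t: 8.08
ee_pos: [0.5453, -0.0901, 0.1232]
tcp_rot: [0.998, 0.07, 0.002, 0.001]
wrist_force: [-1.1, 2.0, 8.7]
gripper_width: 0.0208
grip_force: 89.1
```

Run:
```python
from h import *
s=manip.sense(); print(s["wrist_force"],s["wrist_torque"],s["gripper_width"],s["grip_force"])
y=Ro.from_quat(s["tcp_rot"]).as_matrix()[:,1:]; print(y, np.degrees(np.arctan2(y[1,0],y[0,0])))
rows([(.5236,.0026,s["ee_pos"][2],-80.3,1)])
```

```text
[-1.10612773  1.97666129  8.66672272] [ 0.45162915  0.11633799 -0.08081937] 0.020759288449788485 89.05645966529846
[[ 1.40538496e-01  4.44442196e-03]
 [-9.90074325e-01 -7.09951431e-04]
 [ 1.32753051e-03 -9.99989871e-01]] -81.92098493384155
t 8.0833 p [ 0.5453 -0.0901  0.1232] F [-1.1  2.   8.7] w 0.0208
[-0.0168, -0.1896, -0.0003, 0.0002, -0.0007, -0.0045, 1]
```

Call:
play_rows --plan '[-0.0005, -0.008, 0, 0, 0, -0.0005, 1, -0.002, -0.03, 0, 0, 0, -0.001, 1, -0.0035, -0.055, 0, 0, 0, -0.002, 1, -0.005, -0.08, 0, 0, 0, -0.003, 1, -0.007, -0.105, 0, 0, 0, -0.004, 1, -0.0085, -0.13, 0, 0, 0, -0.0045, 1, -0.0095, -0.15, 0, 0, 0, -0.0045, 1, -0.0095, -0.155, 0, 0, 0, -0.0045, 1]' --grip_force 110

```text
t: 8.75
ee_pos: [0.5304, -0.0142, 0.1233]
tcp_rot: [0.996, 0.085, 0.003, 0.002]
wrist_force: [0.4, -7.3, 7.6]
gripper_width: 0.0209
grip_force: 108.3
```

Run:
```python
from h import *
s=manip.sense(); print(s["t"],s["ee_pos"],s["wrist_force"],s["wrist_torque"],s["gripper_width"],s["grip_force"])
y=Ro.from_quat(s["tcp_rot"]).as_matrix()[:,1:]; print(y, np.degrees(np.arctan2(y[1,0],y[0,0])))
t=vision.read_camera("top"); c1=cv2.resize(t[165:285,220:330,::-1],(550,600),interpolation=cv2.INTER_CUBIC)
cv2.imwrite("pics/t5.png",c1)
a=vision.read_camera("side"); cv2.imwrite("pics/s5.png",cv2.resize(a[180:300,230:370,::-1],(700,600),interpolation=cv2.INTER_CUBIC))
```

```text
8.75 [ 0.53036021 -0.01424953  0.12332876] [ 0.43045244 -7.27519258  7.56892222] [-0.7218888   0.0995753   0.10210181] 0.020876794450033893 108.30930233001709
[[ 0.17022747  0.00628796]
 [-0.98539769 -0.0027102 ]
 [ 0.0037411  -0.99997656]] -80.1988856726129
```

View pics/t5.png

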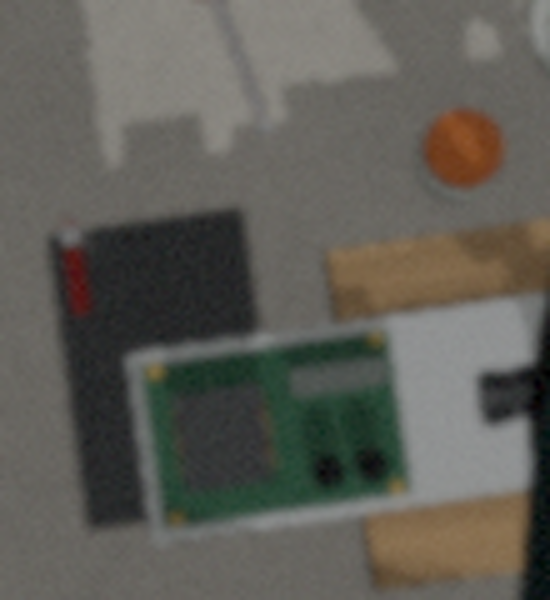

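View pics/s5.png

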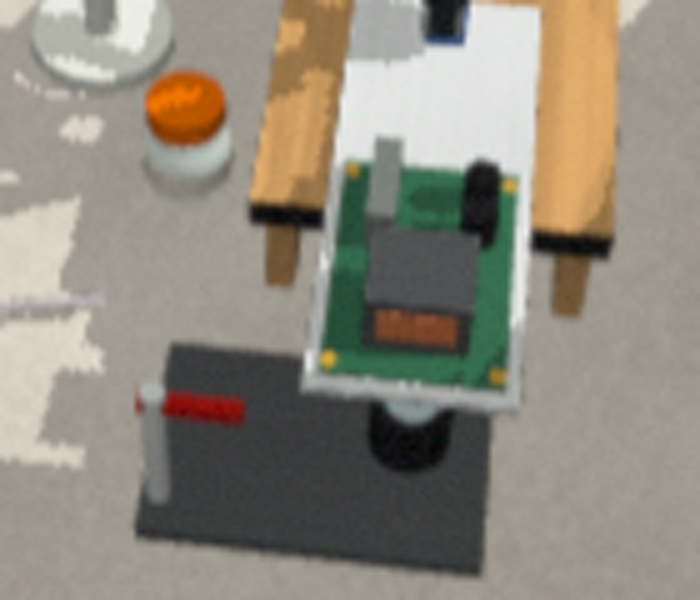

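The plate has slid straight. In the top crop (scale 5) its front corners are (125,354) and (157,543) and the pointer tip is (83,316). In the side crop the corners are about (303,380) and (520,398), with the tip at (244,411).

Run:
```python
from fit import *
np.set_printoptions(precision=4,suppress=True)
th=np.radians(9.7); yv=np.array([-np.sin(th),np.cos(th)])
t=lambda u,v:("top",(220+u/5,165+v/5)); s=lambda u,v:("side",(230+u/5,180+v/5))
for f,A,B,T in((t,(125,354),(157,543),(83,316)),(s,(303,380),(520,398),(244,411))):
    a,b=at(*f(*A),.086)[:2],at(*f(*B),.086)[:2]; tp=at(*f(*T),.087)[:2]
    e=a-b; print("front yaw",np.degrees(np.arctan2(e[1],e[0])),"w",np.hypot(*e),"gap",(tp-(a+b)/2)@yv,"tip",tp,"a,b",a,b)
# edge yaws from top: plate +x side, riser front edge
for n,P,Q,z in(("plate +x",(500,303),(125,354),.086),("plate -x",(520,497),(157,543),.086),("riser",(372,588),(328,250),.08)):
    a,b=at(*t(*P),z)[:2],at(*t(*Q),z)[:2]; e=b-a; print(n,np.degrees(np.arctan2(e[1],e[0])))
print("tool", (np.array([.5304,-.0142])-[.5453,-.0901])@yv)
```

```text
front yaw 11.192607566703261 w 0.09928609281734707 gap 0.020081093811223617 tip [0.5582 0.2463] a,b [0.539  0.2239] [0.4416 0.2047]
front yaw 11.255120671725324 w 0.09855476417120025 gap 0.022206293637811736 tip [0.5557 0.2489] a,b [0.5351 0.2243] [0.4385 0.205 ]
plate +x 99.09584639366129
plate -x 98.47772377324176
riser 8.712623213264427
tool 0.07732538505936253
```

Call:
play_rows --plan '[0, -0.006, 0, 0, 0, 0, 1, 0, -0.014, 0, 0, 0, 0, 1, 0, -0.022, 0, 0, 0, 0, 1, 0, -0.029, 0, 0, 0, 0, 1, 0, -0.033, 0, 0, 0, 0, 1, 0, -0.034, 0, 0, 0, 0, 1, 0, -0.034, 0, 0, 0, 0, 1]'

```text
t: 9.43
ee_pos: [0.528, 0.0014, 0.1234]
tcp_rot: [0.996, 0.085, 0.003, 0.002]
wrist_force: [0.8, -5.5, 8.9]
gripper_width: 0.0207
grip_force: 108.3
```

```bash
cat > meas.py <<'E'
from fit import *
np.set_printoptions(precision=4,suppress=True)
s=manip.sense(); print(s["t"],s["ee_pos"],s["wrist_force"],s["grip_force"],Ro.from_quat(s["tcp_rot"]).as_matrix()[:,1])
th=np.radians(9.7); R=np.array([[np.cos(th),-np.sin(th)],[np.sin(th),np.cos(th)]]); o=np.array([.526,-.0116])
def warp(n,z,im,x0,x1,y0,y1,k=2000):  # rectified plane at height z in riser frame, 0.5 mm/px; col=x, row=y (outward down)
    xs=np.arange(x0,x1,.0005);ys=np.arange(y0,y1,.0005); M=np.zeros((len(ys),len(xs),2),np.float32)
    for i,y in enumerate(ys):
        for j,x in enumerate(xs): M[i,j]=proj(n,np.r_[o+R@[x,y],z])
    return cv2.remap(im,M,None,cv2.INTER_CUBIC)
out=[]
for n in("top","side"):
    im=vision.read_camera(n)
    W=warp(n,.0865,im,-.07,.13,.20,.29)
    out.append(W)
    h=cv2.cvtColor(W,cv2.COLOR_RGB2HSV); red=((h[...,0]<8)|(h[...,0]>172))&(h[...,1]>130)&(h[...,2]>50)
    red[:,:260]=False
    ys,xs=np.nonzero(red)
    if len(xs):
        x=xs*.5-70; y=ys*.5+200; print(n,"red x",np.percentile(x,[1,50,99]),"y",y.mean(),"near tip y",y[x<x.min()+15].mean(),"fit y(x)",np.polyfit(x,y,1))
    g=cv2.GaussianBlur(cv2.cvtColor(W,cv2.COLOR_RGB2GRAY).astype(float),(5,5),1.5); gy=np.diff(g,axis=0)
    c=[(j*.5-70,gy[40:,j].argmin()*.5+220) for j in range(50,230,4)]
    c=np.array(c); m=np.abs(c[:,1]-np.median(c[:,1]))<4; print(n,"edge y(x) slope,y0",np.polyfit(*c[m].T,1),m.sum(),len(m),c[::5,1])
cv2.imwrite("pics/w%d.png"%int(s["t"]*100),cv2.resize(np.vstack(out)[:,:,::-1],None,fx=1.6,fy=1.6))
E
python3 meas.py; ls pics
```

```text
9.4333 [0.528  0.0014 0.1234] [ 0.7857 -5.4661  8.8796] 108.3387279510498 [ 0.1697 -0.9855  0.0042]
s2.png
s3.png
s4.png
s5.png
side0.png
sidez.png
t3.png
t5.png
top0.png
topz.pngTraceback (most recent call last):
  File "meas.py", line 13, in <module>
    W=warp(n,.0865,im,-.07,.13,.20,.29)
  File "meas.py", line 8, in warp
    for j,x in enumerate(xs): M[i,j]=proj(n,np.r_[o+R@[x,y],z])
                                     ~~~~^^^^^^^^^^^^^^^^^^^^^^
  File "h.py", line 12, in proj
    m=vision.camera_model(n);K,k,V=np.array(m["K"]),m["k1"],np.array(m["view"])
ValueError: time passes only in moves, steps and waits
```

```bash
sed -i 's/vision.camera_model(n)/cam(n)/; 2a import functools\ncam=functools.lru_cache(None)(lambda n: vision.camera_model(n))' h.py; python3 meas.py; ls pics|grep w
```

```text
9.4833 [0.5281 0.0014 0.1234] [ 0.9612 -6.5515  8.2515] 108.34155321121216 [ 0.1697 -0.9855  0.0041]
top red x [ 79.   95.5 110. ] y 249.92814877430263 near tip y 250.0792563600783 fit y(x) [ -0.0065 250.5481]
top edge y(x) slope,y0 [  0.017  247.3836] 45 45 [247.5 245.  248.5 247.5 248.  247.  247.5 246.5 247. ]
side red x [ 75.   92.5 110. ] y 250.88869608329202 near tip y 251.02057356608478 fit y(x) [ -0.0113 251.9315]
side edge y(x) slope,y0 [  0.0046 251.7064] 42 45 [249.5 250.5 251.5 253.  251.5 253.  251.5 252.5 250.5]
w948.png
```

View pics/w948.png

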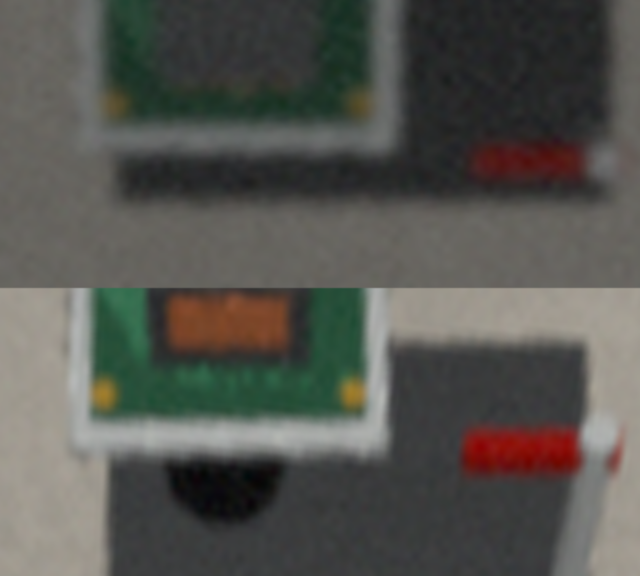

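The rectified view (3.2 px/mm) shows the plate edge square and about 2.7 mm short of the red bar's centre line (rows 151 and 160).

Call:
play_rows --plan '[0, -0.002, 0, 0, 0, 0, 1, 0, -0.004, 0, 0, 0, 0, 1, 0, -0.0055, 0, 0, 0, 0, 1, 0, -0.0055, 0, 0, 0, 0, 1, 0, -0.0055, 0, 0, 0, 0, 1]'

```text
t: 10.0
ee_pos: [0.5277, 0.0039, 0.1234]
tcp_rot: [0.996, 0.085, 0.003, 0.002]
wrist_force: [1.4, -6.8, 8.6]
gripper_width: 0.0205
grip_force: 108.4
```

```bash
python3 meas.py
```

```text
10.0 [0.5277 0.0039 0.1234] [ 1.4175 -6.8267  8.6409] 108.39522957801819 [ 0.1696 -0.9855  0.0044]
top red x [ 78.5    94.    110.115] y 250.22623089983023 near tip y 250.10902255639098 fit y(x) [  0.0161 248.7087]
top edge y(x) slope,y0 [  0.0152 249.7708] 45 45 [251.5 247.5 250.5 249.5 250.5 249.5 250.5 250.  250. ]
side red x [ 74.5  92.5 110. ] y 250.83870967741936 near tip y 250.88121890547265 fit y(x) [ -0.0075 251.5273]
side edge y(x) slope,y0 [  0.007  254.0595] 42 45 [251.  253.  254.  255.5 254.  255.5 254.  253.  253.5]
```

```bash
python3 -c "
from rig import manip
print(manip.sign_off())"
```

```text
the job is handed in; nothing more can be done
None
```

The job is handed in: I swung the lamp clear of the riser to about 1.12 rad. I then slid the plate out along the riser, about square to its end (0.1° by the tool angle, up to 0.9° by camera), until its front edge was level with the pointer tip to about 0.5 mm in the top camera, and it is still held at about 108 N.

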